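Shut and latch the socket-set case

ROBOT

A 6-joint arm with a two-finger parallel gripper is mounted at the origin on the work surface. World frame = base frame: x ahead of the robot, y to its left, z up, the work surface at z = 0. Lengths are in m, angles in rad, forces in N, time in s.
With the tool pointing down it reaches from about 0.425 to 0.95 m from the base axis. Payload 3.5 kg.
Tool frame: the origin (TCP) lies on the centre line of the jaws, within the pads' length; the fingertips stand 14 mm ahead of it and the grasp point (between the pads) lies 5 mm behind it (ctrl.tip_reach is the distance from the TCP to the fingertips, in m); z points along the fingers, y is the line along which they close (so a half turn about z gives the same grasp; the last joint's range is limited). The gripper opens to 85 mm and grips with 20 to 120 N. Pads are 22 mm wide; open, the fingers measure 114 mm over their backs; the gripper's body (76 mm by 85 mm) begins 54 mm behind the grasp point. The pads swing forward as they close: fully open they stand 13 mm farther back than shut.
Start: joints at [-1.284, 0.286, 1.577, -0, 1.279, -0.15], TCP at [0.286, -0.612, 0.245] pointing down, gripper open.
Joint ranges: [-2.77, 2.77], [-0.9, 2.22], [0.21, 2.48], [-1.53, 4.67], [0.24, 2.81], [-2.84, 2.84]. Speed limits (rad/s): [2.79, 2.79, 3.14, 3.14, 3.14, 3.14].

INTERFACE

Orientations are given as a unit quaternion [x, y, z, w].
In Python, from plant import get_state, imaging, workorder, ctrl gives the robot as it stands. The module is installed in compiled form; this text tells all that it offers.
- The arm moves only by the shell command python3 -m jog 'ROWS' [FORCE]. ROWS is JSON, a list of rows, each a list of 7 numbers: the closure, from 0 (fully open) to 1 (shut), then the shift along the tool's x, y, z in mm, then the turn, a rotation vector about the tool's x, y, z in rad. In form: [[gripper, tx, ty, tz, ax, ay, az], ...]. A call has 1 to 12 rows; each row is the pose to reach, as a shift and turn from the pose commanded when the call began, along the tool's axes at that moment; what a row does not reach only later rows make up. A row lasts 1/10 s, in which the tool goes at most 50 mm and 8.59 degrees, less where a joint would pass 70% of its speed; a pose out of reach is approached as far as the arm can. A call with a gripper value outside its range is refused whole. The fingers move at their own pace and stop on an object; FORCE is the grip in N (left out, the last holds). Time passes only in rows, so rows that repeat a pose let the fingers close. It gives the time, the measured TCP pose, the force, the opening and the grip force at its end, in the units of the state.
- get_state(): the state, without advancing time (a new reading comes with each control period).
- imaging.read_camera(name): name is "side" or "top"; returns a dict with "image" (400x640x3 uint8, blue, green, red), "fx", "fy", "cx", "cy" (pixels), "R" (3x3) and "t" (3): a world point X has camera coordinates R X + t. Camera axes: x right, y down, z forward; pixel columns grow to the right and rows downward; lengths in m; the calibration is good to about 2 mm. A picture is of the moment at which its call begins. There is no depth.
- workorder.sign_off(): hands the job in; it is judged then, once.
The state is a dict: "time": time; "qpos": joint angles; "dq": joint speeds; "joint_efforts": joint torques, N m; "eef_pos": TCP position; "tcp_rot": TCP orientation; "contact_force": force on the tool from outside, world axes, zero at the start; "wrist_torque": the same for the moment, N m; "opening": opening from 0.0 (shut) to 1.0 (fully open); "finger_force": force on a finger pad.
Only numpy, scipy, OpenCV 4.12 (cv2) and the standard library are available. Lean on these libraries where they do the work, as an engineer would, in place of code of your own. Each camera call takes 0.05 s, during which the arm holds its last target. There are 200 camera calls.

TASK

Shut the socket-set case on the bench: with the fingertips push the open lid over and right down until it is fully closed, and only then push both front latches inwards, towards the carrying handle, to the end of their slides so that they lock. Only push, pick nothing up: do not lift the case or shove it along the bench, and leave the ratchet, the sockets and everything else on the bench where they are.

Things in the scene. Friction and masses are not known exactly. Their poses are not given: they have to be found in the camera images.
- case: Grey plastic socket-set case, open, about 2 kg, not fastened. Tray 170 (x) x 250 (y) x 38 mm; lid shut, 62 high. Origin: centre of the underside. Its z up, its -x to the front (handle and latches), +x to the hinge. Front face 85 mm from the origin, sides 125. It stands sideways to the robot, its front towards world -y within 0.4 rad, the lid open on the +y side
- case_handle (a point): Outer middle of the carrying handle, a fixed bow on the middle of the front face: |y| under 43 mm in the case's frame, reaching 37 out from the face, 15 to 29 mm above the bench; this point is 122 mm in front of the case's origin, 22 up
- lid (a joint): Hinge angle of the lid, rad: 0 shut flat, 1.57 upright, 1.92 stop, leaning back. The lid is a shell 170 mm from hinge to free edge, 250 wide, 24 thick; shut, its flat outer face is 24 mm above the hinge axis, 62 above the bench. The hinge is stiff: the lid stays where it is left; 2 to 5 N at the free edge moves it
- case_hinge (a point): Middle of the hinge axis, 38 mm above the bench, 85 mm from the case's origin towards its +x. The axis runs along the case's y
- lid_edge (a point): Middle of the lid's free edge, on its outer face: 170 mm from the hinge axis along the lid, 24 mm out from it. Lid upright: about 208 mm above the bench, outer face looking away from the tray; shut: at the top of the front, 62 mm above the bench
- latch_a (a joint): Travel, m, of the sliding latch on the case's +y side of the front face: 0 outermost, open; 0.020 end of slide, locked, its claw over the catch on the lid. It slides inwards along the face, towards the handle (to the case's -y). Takes 2 to 3 N, stays put. Starts at 0 to 0.002; from 0.005 on it blocks the lid from shutting
- latch_b (a joint): The same for the latch on the case's -y side of the front face; it slides inwards, to the case's +y
- latch_a_grip (a point): Middle of latch_a's ribbed front, 15.5 mm out from the case's front face, 30 mm above the bench; moves with it. The latch is a steel claw 24 mm wide along its slide, 11 to 56 mm above the bench, from the face to 15.5 out. Its outer flank, free to be pushed, is 12 mm outwards of this point: 91 mm from the case's middle when open, 71 when locked
- latch_b_grip (a point): The same point on latch_b, mirrored
- ratchet: A loose small ratchet handle, 152 long, 33 wide over its round head, 25 high, lying on the bench in front of the case, along its front; origin at the bench, mid-length; sizes in mm. To be left alone.
- socket_a: A loose steel socket, 24 diameter, 26 high, standing on the bench in front of the case's carrying handle; origin at its foot; sizes in mm. To be left alone.
- socket_b: A loose steel socket, 20 diameter, 26 high, standing beside socket_a; origin at its foot; sizes in mm. To be left alone.
- spray: A spray can, 66 diameter, about 190 high, standing to the left; origin at its foot; sizes in mm. To be left alone.
- screwdriver: A screwdriver, 210 long, lying to the left near the robot; origin at the bench, mid-length; sizes in mm. To be left alone.
- wrench: A flat spanner, 200 long, lying to the right; origin at the bench, mid-length; sizes in mm. To be left alone.
- carburettor: A grey cast carburettor, about 90 x 55 and 76 high, standing to the right; origin at its foot; sizes in mm. To be left alone.
- dish: A round steel parts dish, 120 diameter, 28 high, far left; origin at its foot; sizes in mm. To be left alone.

How it is judged:
On the way, in this order (a step that is already met when the one before it is completed fails the run):
1. the lid is pushed fully shut (value of joint lid below 0.025 rad), for 0.2 s.
2. with the lid shut, both latches are slid inwards to the locked end, in either order (value of joint each of latch_a, latch_b above 0.016 m and value of joint lid below 0.025 rad), for 0.2 s.
At the end, for the whole second after the job is handed in: The lid is shut to within 0.025 rad (4 mm at its free edge), both latches are at least 16 mm along their 20 mm slides, the case stands on the bench at rest within 40 mm of where it stood, and the other things are within 30 mm of where they were (all of step 2 and distance of case from where it was at the start of the episode below 0.04 m and height (world z) of case below 0.012 m and linear speed of case below 0.01 m/s and distance of each of ratchet, socket_a, socket_b, spray, screwdriver, wrench, carburettor, dish from where it was at the start of the episode below 0.03 m); the robot touches nothing.
It fails at once if a latch is slid over while the lid is still open (value of joint lid above 0.08 rad and value of joint any of latch_a, latch_b above 0.009 m).
It fails at once if the case is lifted or tipped (more than 12 mm or 0.12 rad) (height (world z) of case above 0.012 m or angle between case's own z axis and vertical above 0.12 rad).
It fails at once if the case is shoved more than 40 mm from where it stood (distance of case from where it was at the start of the episode above 0.04 m).
It fails at once if one of the other things is moved more than 30 mm (distance of any of ratchet, socket_a, socket_b, spray, screwdriver, wrench, carburettor, dish from where it was at the start of the episode above 0.03 m).
It fails at once if a standing thing is knocked over (angle between any of socket_a, socket_b, spray, carburettor's own z axis and vertical above 0.6 rad).
It also fails if it takes over 58 s, if anything falls off the work surface, if the arm or the gripper's body presses on something with over 40 N, if the wrist force passes 120 N, or if a joint passes its speed limit or range.

## Working session

There is one attempt and no reset: what is moved stays moved. The work goes in short steps, Python scripts to look and compute and a shell command to move; the robot and the scene stay as the last step left them, time stands still between calls to the robot, and variables do not carry over. Pictures are saved under pics/ and viewed, at most 10 in all, crops included, and the job is handed in when it is done.

```bash
mkdir -p pics; python3 - <<'E'
from plant import get_state, imaging, ctrl
import cv2
for n in("side","top"):
    d=imaging.read_camera(n); cv2.imwrite(f"pics/{n}0.png",d["image"]); print(n,d["fx"],d["cx"],d["cy"],d["R"],d["t"])
s=get_state();print(s["time"],s["eef_pos"],s["tcp_rot"],s["opening"],ctrl.tip_reach)
E
```

```text
side 364.4308033369774 321.3394387532263 201.5225070213776 [[-0.22018158  0.97543625 -0.00664778]
 [ 0.78509765  0.17316435 -0.59467283]
 [-0.57891428 -0.13615517 -0.80394031]] [ 0.11266627 -0.36836507  1.3634697 ]
top 487.7716636899187 312.4743432170721 201.64171976670767 [[ 0.02585575 -0.99933857  0.02557133]
 [-0.99764317 -0.02742134 -0.06289811]
 [ 0.06355771 -0.02388478 -0.9976923 ]] [-0.01091171  0.48460577  1.19898965]
0.1 [ 0.28542435 -0.61106716  0.24407924] [ 9.76239007e-01  2.16693975e-01 -7.34614196e-05 -1.05708113e-03] 1.0002169858163497 0.014
```

View pics/side0.png

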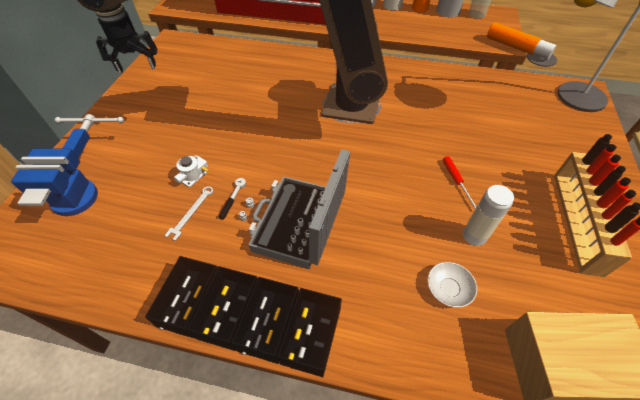

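View pics/top0.png

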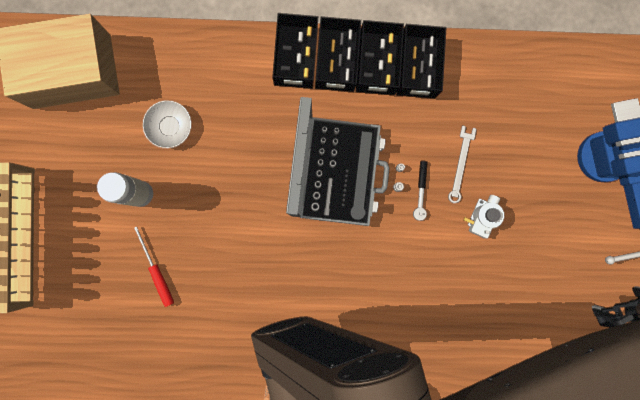

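Both views show the open case near (340,170) in the top view, with its handle at (384,177), latches at (381,145) and (376,207), sockets at (401,168)/(399,187) and the ratchet at (421,190). I'll zoom in to measure.

```bash
python3 - <<'E'
import cv2
a=cv2.imread("pics/top0.png")[90:240,275:435]; cv2.imwrite("pics/crop_top.png",cv2.resize(a,None,fx=4,fy=4,interpolation=cv2.INTER_CUBIC))
a=cv2.imread("pics/side0.png")[140:280,210:370]; cv2.imwrite("pics/crop_side.png",cv2.resize(a,None,fx=4,fy=4,interpolation=cv2.INTER_CUBIC))
E
```

```text
(no output)
```

View pics/crop_top.png

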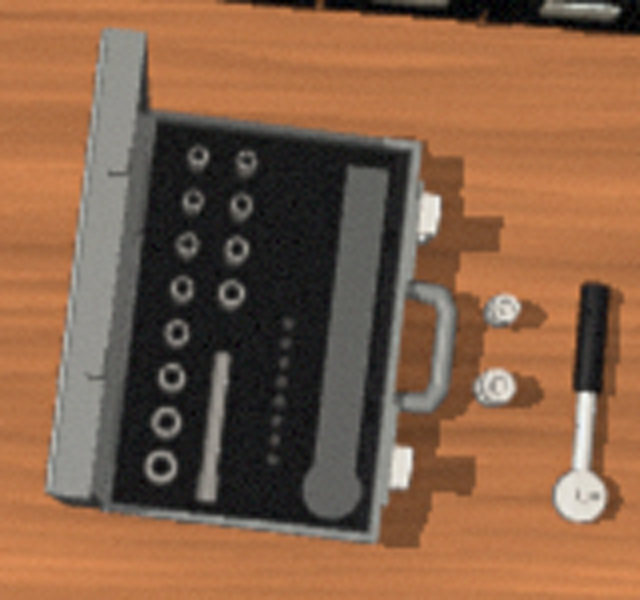

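View pics/crop_side.png

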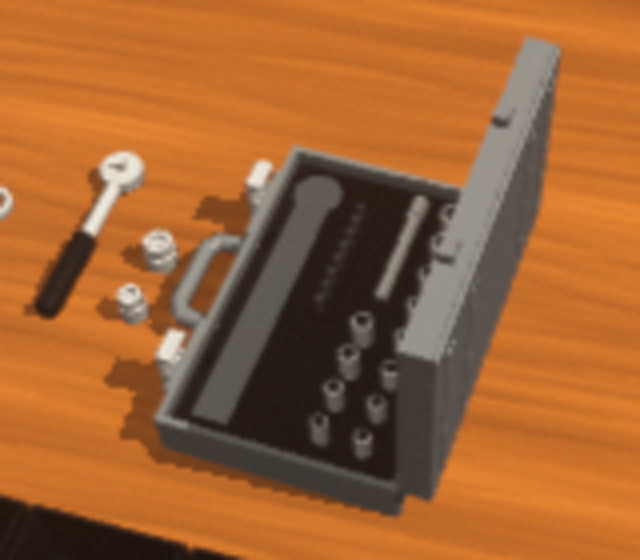

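Top crop: front tray corners at (420,143) and (377,542), lid outer-edge corners at (104,30) and (47,492), latch tops at (428,216) and (400,467). Side crop: tray corners at (157,422) and (297,150), lid corners at (438,360) and (560,45). I'll fit the pose to these.

```bash
cat > h.py <<'E'
import numpy as np
from plant import imaging, get_state
C={n:imaging.read_camera(n) for n in("side","top")}
def proj(n,X):
    c=C[n];p=np.asarray(X)@np.array(c["R"]).T+c["t"]
    return np.c_[c["fx"]*p[:,0]/p[:,2]+c["cx"],c["fy"]*p[:,1]/p[:,2]+c["cy"]]
def case(p,L):
    c,s=np.cos(p[2]),np.sin(p[2]);L=np.atleast_2d(L)
    return np.c_[p[0]+c*L[:,0]-s*L[:,1],p[1]+s*L[:,0]+c*L[:,1],L[:,2]]
def lid(a,r,h,y): # r from hinge, h out
    return [.085-r*np.cos(a)+h*np.sin(a),y,.038+r*np.sin(a)+h*np.cos(a)]
def onplane(n,uv,z):
    c=C[n];R=np.array(c["R"]);o=-R.T@c["t"];d=R.T@[(uv[0]-c["cx"])/c["fx"],(uv[1]-c["cy"])/c["fy"],1]
    return o+d*(z-o[2])/d[2]
E
python3 - <<'E'
from h import *
from scipy.optimize import least_squares
def pts(p):
    a=p[3]; F=[[-.085,-.125,.038],[-.085,.125,.038]]
    Lo=[lid(a,.17,.024,-.125),lid(a,.17,.024,.125)]; Li=[lid(a,.17,0,-.125),lid(a,.17,0,.125)]
    return case(p,F+Lo+Li)
T=np.array([[420,143],[377,542],[104,30],[47,492],[147,32],[100,505]])/4+[275,90]
S=np.array([[157,422],[297,150],[438,360],[560,45],[398,355],[525,40]])/4+[210,140]
f=lambda p:np.r_[(proj("top",pts(p))-T).ravel(),(proj("side",pts(p))-S).ravel()]
r=least_squares(f,[.6,-.05,1.5,1.6],loss="soft_l1");p=r.x;print(p);print(f(p).round(1).reshape(-1,2))
np.save("p.npy",p)
print("latch tops a,b pred crop",(proj("top",case(p,[[-.093,.079,.056],[-.093,-.079,.056]]))-[275,90])*4)
for n,uv,z in(("sockA?",(494,386),.026),("sockB?",(504,308),.026),("ratchead",(580,496),.025),("ratchtail",(595,285),.015)):
    w=onplane("top",np.array(uv)/4+[275,90],z);d=w[:2]-p[:2];c,s=np.cos(p[2]),np.sin(p[2]);print(n,w.round(3),"case frame",(c*d[0]+s*d[1]).round(3),(-s*d[0]+c*d[1]).round(3))
print("lid edge",case(p,lid(p[3],.17,.024,0)),"hinge",case(p,[.085,0,.038]))
s=get_state();print(s["time"])
E
```

```text
[ 0.56108471 -0.06274162  1.48229602  1.59184738]
[[-0.5 -0.8]
 [-0.5 -0.2]
 [-0.7 -1.1]
 [-0.3  0.3]
 [-0.3 -0.3]
 [-2.2 -1.6]
 [-0.4 -0.8]
 [-0.9 -1.7]
 [-0.2 -0.3]
 [-0.5 -0.9]
 [-0.7 -2. ]
 [-0.8 -1.9]]
latch tops a,b pred crop [[400.3776098  466.62175371]
 [427.82083216 209.02580237]]
sockA? [ 0.528 -0.21   0.026] case frame -0.15 0.02
sockB? [ 0.577 -0.216  0.026] case frame -0.151 -0.029
ratchead [ 0.461 -0.265  0.025] case frame -0.211 0.082
ratchtail [ 0.594 -0.276  0.015] case frame -0.209 -0.052
lid edge [[0.57103446 0.04939091 0.20745715]] hinge [[0.56859742 0.02192572 0.038     ]]
0.2
```

The fit is consistent to about a pixel. First move: turn the tool onto the case's axes (tool x = case x, y = -case y), raise it and close the fingers.

```bash
python3 -m jog '[[1,0,0,-20,0,0,-0.15],[1,0,0,-40,0,0,-0.3],[1,0,0,-60,0,0,-0.45],[1,0,0,-60,0,0,-0.6],[1,0,0,-60,0,0,-0.75],[1,0,0,-60,0,0,-0.9],[1,0,0,-60,0,0,-1.045],[1,0,0,-60,0,0,-1.045],[1,0,0,-60,0,0,-1.045]]' 30
cat > w.py <<'E'
from h import *
p=np.load("p.npy")
from scipy.spatial.transform import Rotation as Ro
s=get_state();e=np.array(s["eef_pos"]);d=e[:2]-p[:2];c,q=np.cos(p[2]),np.sin(p[2])
print("t",s["time"],"case-frame TCP mm",(1e3*np.array([c*d[0]+q*d[1],-q*d[0]+c*d[1],e[2]])).round(1),"F world",np.round(s["contact_force"],1))
M=Ro.from_quat(s["tcp_rot"]).as_matrix();print("yaw err",np.arctan2(M[1,0],M[0,0])-p[2],"tilt",M[:,2].round(3),"open",s["opening"],np.round(s["qpos"],2))
E
python3 w.py
```

```text
time: 1.1
eef_pos: [0.2855, -0.6115, 0.305]
tcp_rot: [0.739, 0.674, 0.0, -0.0]
contact_force: [0.0, 0.5, 0.2]
opening: 0.002
finger_force: 0.0
t 1.2 case-frame TCP mm [-571.   226.   305.2] F world [ 0.9  0.  -0.5]
yaw err -0.002570528815677431 tilt [-0.  0. -1.] open -0.0038693550385395783 [-1.28  0.25  1.51 -0.    1.38 -1.19]
```

```bash
python3 -m jog '[[1,45,14,0,0,0,0],[1,90,28,0,0,0,0],[1,135,42,0,0,0,0],[1,180,56,0,0,0,0],[1,225,70,0,0,0,0],[1,270,84,0,0,0,0],[1,315,98,0,0,0,0],[1,360,113,0,0,0,0],[1,405,127,0,0,0,0],[1,450,141,0,0,0,0],[1,495,155,0,0,0,0],[1,540,169,0,0,0,0]]' && python3 -m jog '[[1,45,14,0,0,0,0],[1,90,28,0,0,0,0],[1,135,42,0,0,0,0],[1,180,57,0,0,0,0],[1,190,57,0,0,0,0],[1,190,57,0,0,0,0],[1,190,57,0,0,0,0]]'; python3 w.py
```

```text
time: 2.4
eef_pos: [0.5023, -0.0869, 0.3057]
tcp_rot: [0.738, 0.674, 0.0, 0.001]
contact_force: [-0.2, -0.2, 0.1]
opening: 0.006
finger_force: 0.0
time: 3.1
eef_pos: [0.5753, 0.0947, 0.3052]
tcp_rot: [0.738, 0.675, -0.0, 0.0]
contact_force: [0.4, 0.1, 0.3]
opening: 0.003
finger_force: 0.0
t 3.2 case-frame TCP mm [ 1.574e+02 -3.000e-01  3.054e+02] F world [ 0.4 -0.4  0.8]
yaw err -0.0026550166092560445 tilt [ 0. -0. -1.] open -0.0008898784770129712 [-0.01  0.04  1.74 -0.    1.36  0.08]
```

```bash
python3 -m jog '[[1,0,0,40,0,0,0],[1,0,0,80,0,0,0],[1,-17,0,103,0,0,0],[1,-17,0,103,0,0,0],[1,-17,0,103,0,0,0]]'; python3 w.py; python3 -c "
import numpy as np
for a in np.linspace(1.6,0,25):
  print(round(a,2),round(96-150*np.cos(a)+24*np.sin(a)-140),round(202-(52+150*np.sin(a)+24*np.cos(a))))"
```

```text
time: 3.7
eef_pos: [0.5743, 0.0774, 0.203]
tcp_rot: [0.739, 0.674, 0.0, 0.0]
contact_force: [-0.7, 0.1, 0.4]
opening: -0.001
finger_force: 0.0
t 3.8 case-frame TCP mm [141.6  -1.8 205. ] F world [-0.4  0.4 -0.7]
yaw err -0.0015661171712915145 tilt [ 0.004  0.    -1.   ] open -0.00033397648825239434 [-0.04  0.11  1.85  0.    1.17  0.05]
1.6 -16 1
1.53 -26 -1
1.47 -36 -2
1.4 -46 -2
1.33 -56 -1
1.27 -66 0
1.2 -76 1
1.13 -86 4
1.07 -95 7
1.0 -105 11
0.93 -114 15
0.87 -123 20
0.8 -131 26
0.73 -139 32
0.67 -147 38
0.6 -154 45
0.53 -161 53
0.47 -167 61
0.4 -173 69
0.33 -178 78
0.27 -182 87
0.2 -186 97
0.13 -189 106
0.07 -192 116
0.0 -194 126
```

```bash
python3 -m jog '[[1,-16,0,1,0,0,0],[1,-26,0,0,0,0,0],[1,-36,0,-1,0,0,0],[1,-46,0,-1,0,0,0],[1,-56,0,0,0,0,0],[1,-66,0,1,0,0,0],[1,-76,0,2,0,0,0],[1,-86,0,5,0,0,0],[1,-95,0,8,0,0,0],[1,-105,0,12,0,0,0],[1,-114,0,16,0,0,0],[1,-123,0,20,0,0,0]]'; python3 w.py; python3 - <<'E'
import cv2
from h import *
cv2.imwrite("pics/mid.png",np.hstack([cv2.resize(C["side"]["image"][120:300,190:390],None,fx=2,fy=2),cv2.resize(C["top"]["image"][60:240,260:460],None,fx=2,fy=2)]))
E
```

```text
time: 5.0
eef_pos: [0.5628, -0.0447, 0.1815]
tcp_rot: [0.738, 0.675, -0.0, -0.0]
contact_force: [1.0, 2.2, -0.1]
opening: 0.0
finger_force: 0.9
t 5.1 case-frame TCP mm [ 17.6   0.5 180.7] F world [ 0.5  0.4 -0.9]
yaw err -0.0016130210758455998 tilt [-0.003 -0.    -1.   ] open 0.0011869187636224406 [-0.26  0.11  1.91 -0.    1.13 -0.17]
```

View pics/mid.png

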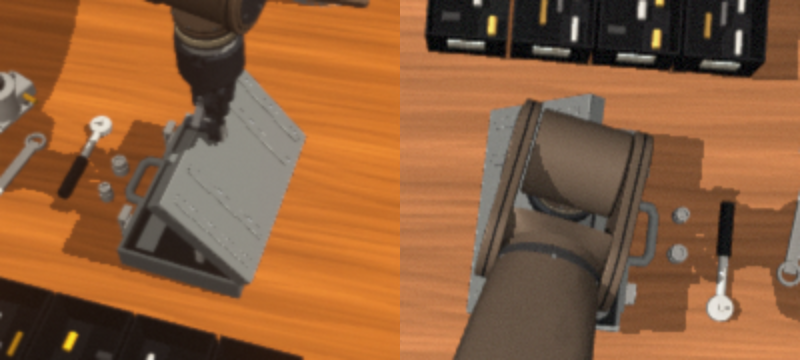

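The lid is about halfway down, the fingertip is on its outer face near the free edge (left half, about (212,135)), and the case hasn't moved. Next I push along the rest of the arc.

```bash
python3 -m jog '[[1,-8,0,6,0,0,0],[1,-16,0,12,0,0,0],[1,-24,0,18,0,0,0],[1,-31,0,25,0,0,0],[1,-38,0,33,0,0,0],[1,-44,0,41,0,0,0],[1,-50,0,49,0,0,0],[1,-55,0,58,0,0,0],[1,-59,0,67,0,0,0],[1,-63,0,77,0,0,0],[1,-66,0,86,0,0,0],[1,-69,0,96,0,0,0]]'; python3 w.py;  python3 -m jog '[[1,-2,0,4,0,0,0],[1,-2,0,8,0,0,0],[1,-2,0,10,0,0,0],[1,-2,0,11,0,0,0],[1,-2,0,11,0,0,0]]'; python3 w.py
```

```text
time: 6.4
eef_pos: [0.5569, -0.1129, 0.0854]
tcp_rot: [0.738, 0.675, -0.0, -0.0]
contact_force: [-0.1, 0.1, 1.6]
opening: -0.0
finger_force: 0.6
t 6.5 case-frame TCP mm [-49.9   1.1  84. ] F world [ 0.3  0.3 -0.5]
yaw err -0.0010066779653388203 tilt [-0.004  0.002 -1.   ] open -0.0032964329471004273 [-0.38  0.24  1.95  0.    0.95 -0.29]
time: 7.0
eef_pos: [0.557, -0.1148, 0.0761]
tcp_rot: [0.738, 0.675, -0.0, 0.0]
contact_force: [-1.2, -0.5, 3.8]
opening: -0.002
finger_force: 2.1
t 7.1 case-frame TCP mm [-52.2  -0.5  76. ] F world [-2.9 -0.4  4.7]
yaw err -0.0002535994460928226 tilt [ 0. -0. -1.] open 0.0010351675522267652 [-0.38  0.26  1.95 -0.    0.93 -0.29]
```

```bash
python3 -m jog '[[1,0,0,2,0,0,0],[1,0,0,3,0,0,0],[1,0,0,4,0,0,0],[1,0,0,4,0,0,0]]'; python3 -m jog '[[1,0,0,1,0,0,0],[1,0,0,2,0,0,0],[1,0,0,2,0,0,0],[1,0,0,2,0,0,0]]'; python3 w.py
```

```text
time: 7.5
eef_pos: [0.5572, -0.1149, 0.0759]
tcp_rot: [0.738, 0.675, -0.001, -0.001]
contact_force: [-10.7, 2.6, 25.0]
opening: 0.004
finger_force: 12.0
time: 7.9
eef_pos: [0.5573, -0.1149, 0.0757]
tcp_rot: [0.737, 0.675, -0.001, -0.001]
contact_force: [-16.0, 4.0, 32.5]
opening: 0.001
finger_force: 16.6
t 8.0 case-frame TCP mm [-52.3  -0.8  75.8] F world [-15.5   4.1  33. ]
yaw err 0.0005466856833911127 tilt [-0.003  0.    -1.   ] open -0.0019437244745878265 [-0.38  0.26  1.95 -0.    0.94 -0.29]
```

Bottomed out at 62 mm with 33 N. Lifting off and moving over the outside of latch_a, then a look.

```bash
python3 -m jog '[[1,0,0,-30,0,0,0],[1,0,0,-60,0,0,0],[1,-10,-40,-70,0,0,0],[1,-30,-80,-70,0,0,0],[1,-46,-126,-70,0,0,0],[1,-46,-126,-70,0,0,0],[1,-46,-126,-70,0,0,0],[1,-46,-126,-70,0,0,0]]'; python3 w.py; python3 - <<'E'
import cv2
from h import *
p=np.load("p.npy")
for n in C:
    im=C[n]["image"]
    print(n,proj(n,case(p,[[-.085,-.125,.062],[-.085,.125,.062],[-.1005,.079,.03],[-.1005,-.079,.03]])).round(1).tolist())
cv2.imwrite("pics/shut.png",np.hstack([cv2.resize(C["side"]["image"][140:280,220:355],(400,415)),cv2.resize(C["top"]["image"][100:235,290:425],(400,415))]))
E
```

```text
time: 8.8
eef_pos: [0.4283, -0.1496, 0.1398]
tcp_rot: [0.738, 0.675, 0.0, 0.001]
contact_force: [-0.6, -0.3, -0.5]
opening: -0.0
finger_force: 0.0
t 8.9 case-frame TCP mm [-98.1 124.4 139.8] F world [-0.2 -0.   0.3]
yaw err 0.00037082587803372036 tilt [ 0.001 -0.    -1.   ] open -0.004279672218969331 [-0.56 -0.09  2.19  0.    1.04 -0.47]
side [[247.3, 240.1], [282.6, 170.6], [273.1, 187.6], [251.1, 230.6]]
top [[381.1, 122.8], [370.1, 225.2], [376.5, 207.6], [383.2, 144.5]]
```

View pics/shut.png

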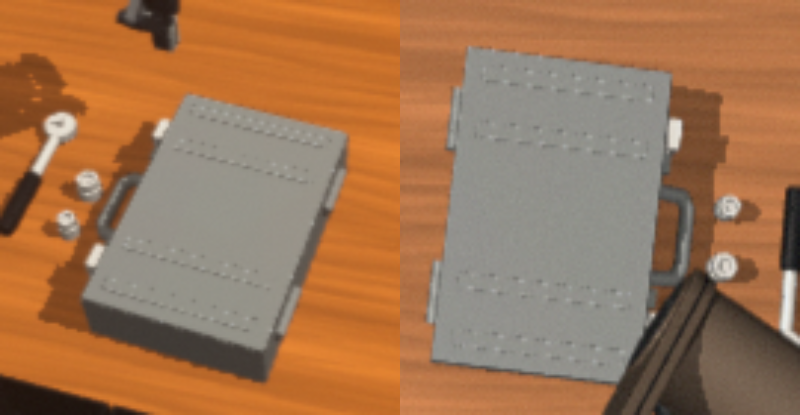

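The lid is flat shut: the seen corners match the 62 mm prediction within about 1.5 px, the latches are still open, and the sockets and ratchet are undisturbed. Descending outside latch_a.

```bash
python3 -m jog '[[1,-1,0,40,0,0,0],[1,-1,0,75,0,0,0],[1,-1,0,90,0,0,0],[1,-1,0,100,0,0,0],[1,-1,0,100,0,0,0],[1,-1,0,100,0,0,0]]'; python3 w.py; python3 -m jog '[[1,0,6,0,0,0,0],[1,0,12,0,0,0,0],[1,0,16,0,0,0,0],[1,0,20,0,0,0,0],[1,0,24,0,0,0,0],[1,0,24,0,0,0,0]]';python3 w.py
```

```text
time: 9.6
eef_pos: [0.428, -0.1507, 0.04]
tcp_rot: [0.738, 0.675, 0.0, 0.001]
contact_force: [0.7, 0.0, -0.1]
opening: -0.001
finger_force: 0.0
t 9.7 case-frame TCP mm [-99.6 124.5  40.6] F world [-0.   0.2 -0.2]
yaw err -0.00024834717378374727 tilt [ 0.002 -0.001 -1.   ] open -0.0006731362043610744 [-0.56  0.09  2.24  0.    0.82 -0.47]
time: 10.3
eef_pos: [0.4513, -0.1525, 0.0392]
tcp_rot: [0.738, 0.675, -0.0, -0.0]
contact_force: [-0.1, 0.1, -0.4]
opening: -0.003
finger_force: 0.0
t 10.4 case-frame TCP mm [-99.1 101.6  39.2] F world [-0.4  0.7  0.7]
yaw err -0.0005621948365515106 tilt [ 0.  0. -1.] open 0.00012547861839091795 [-0.54  0.14  2.18  0.    0.82 -0.45]
```

```bash
python3 -m jog '[[1,0,2,0,0,0,0],[1,0,4,0,0,0,0],[1,0,6,0,0,0,0],[1,0,8,0,0,0,0]]';python3 -m jog '[[1,0,2,0,0,0,0],[1,0,4,0,0,0,0],[1,0,6,0,0,0,0],[1,0,8,0,0,0,0]]';python3 -m jog '[[1,0,2,0,0,0,0],[1,0,4,0,0,0,0],[1,0,4,0,0,0,0]]';python3 w.py
```

```text
time: 10.8
eef_pos: [0.4589, -0.1531, 0.0392]
tcp_rot: [0.738, 0.675, -0.0, -0.0]
contact_force: [-2.7, 0.3, 0.3]
opening: -0.003
finger_force: 1.0
time: 11.2
eef_pos: [0.467, -0.1539, 0.0392]
tcp_rot: [0.738, 0.675, -0.0, -0.0]
contact_force: [-1.9, -1.3, 0.6]
opening: -0.001
finger_force: 1.0
time: 11.5
eef_pos: [0.4678, -0.1539, 0.0392]
tcp_rot: [0.737, 0.676, -0.003, -0.004]
contact_force: [-15.1, -1.0, 10.4]
opening: 0.004
finger_force: 7.3
t 11.6 case-frame TCP mm [-99.1  84.9  39.2] F world [-14.2  -1.   10.3]
yaw err 0.0014235893747598372 tilt [-0.01   0.002 -1.   ] open 0.0028572739031245097 [-0.52  0.17  2.14 -0.    0.84 -0.43]
```

A hard stop at y = 85 (flank 71 plus about 14 mm of finger): latch_a is at its end. Now over to latch_b.

```bash
python3 -m jog '[[1,0,-10,0,0,0,0],[1,0,-25,0,0,0,0],[1,0,-25,-40,0,0,0],[1,0,-25,-80,0,0,0],[1,0,-15,-105,0,0,0],[1,0,25,-105,0,0,0],[1,0,70,-105,0,0,0],[1,0,115,-105,0,0,0],[1,0,160,-105,0,0,0],[1,0,206,-105,0,0,0],[1,0,206,-105,0,0,0],[1,0,206,-105,0,0,0]]'; python3 w.py
```

```text
time: 12.8
eef_pos: [0.6768, -0.1724, 0.1433]
tcp_rot: [0.738, 0.675, 0.0, -0.0]
contact_force: [0.9, -0.1, 0.0]
opening: 0.002
finger_force: 0.0
t 12.9 case-frame TCP mm [ -99.1 -123.7  144.3] F world [ 0.4 -0.5  1.4]
yaw err -0.0005625044602186602 tilt [ 0.  0. -1.] open -0.001328368785498076 [-0.4   0.42  1.59  0.    1.13 -0.31]
```

```bash
python3 -m jog '[[1,0,0,40,0,0,0],[1,0,0,75,0,0,0],[1,0,0,95,0,0,0],[1,0,0,105,0,0,0],[1,0,0,105,0,0,0],[1,0,0,105,0,0,0]]'; python3 w.py; python3 -m jog '[[1,0,-5,0,0,0,0],[1,0,-10,0,0,0,0],[1,0,-15,0,0,0,0],[1,0,-19,0,0,0,0],[1,0,-19,0,0,0,0]]';python3 w.py
```

```text
time: 13.5
eef_pos: [0.6768, -0.173, 0.0413]
tcp_rot: [0.738, 0.675, 0.001, 0.001]
contact_force: [1.5, 0.7, 0.1]
opening: -0.001
finger_force: 0.0
t 13.6 case-frame TCP mm [ -99.7 -125.6   41.9] F world [ 0.2  0.1 -0.2]
yaw err -0.0006042410253497277 tilt [ 0.004 -0.002 -1.   ] open 0.003590101768893372 [-0.4   0.55  1.63  0.    0.96 -0.31]
time: 14.1
eef_pos: [0.6565, -0.1707, 0.0392]
tcp_rot: [0.738, 0.675, -0.0, -0.0]
contact_force: [-0.4, -0.8, -0.0]
opening: 0.002
finger_force: 0.0
t 14.2 case-frame TCP mm [ -99.2 -105.2   39.3] F world [ 0.4 -0.7 -0.1]
yaw err -0.0005479023684271667 tilt [ 0. -0. -1.] open -0.00010061616718340632 [-0.4   0.52  1.68  0.    0.95 -0.31]
```

```bash
python3 -m jog '[[1,0,-2,0,0,0,0],[1,0,-4,0,0,0,0],[1,0,-6,0,0,0,0],[1,0,-8,0,0,0,0],[1,0,-10,0,0,0,0]]';python3 -m jog '[[1,0,-2,0,0,0,0],[1,0,-4,0,0,0,0],[1,0,-6,0,0,0,0],[1,0,-8,0,0,0,0]]';python3 -m jog '[[1,0,-2,0,0,0,0],[1,0,-4,0,0,0,0],[1,0,-4,0,0,0,0]]';python3 w.py
```

```text
time: 14.7
eef_pos: [0.6474, -0.17, 0.0394]
tcp_rot: [0.738, 0.675, 0.0, 0.0]
contact_force: [2.7, 0.3, -1.0]
opening: 0.001
finger_force: 1.0
time: 15.1
eef_pos: [0.6392, -0.1693, 0.0394]
tcp_rot: [0.738, 0.675, 0.0, 0.0]
contact_force: [2.1, 0.4, -0.7]
opening: -0.003
finger_force: 1.0
time: 15.4
eef_pos: [0.6357, -0.169, 0.0395]
tcp_rot: [0.738, 0.675, 0.001, 0.001]
contact_force: [3.5, -0.0, -0.9]
opening: 0.001
finger_force: 2.0
t 15.5 case-frame TCP mm [-99.2 -83.7  39.5] F world [ 4.8 -0.3 -0.5]
yaw err -0.000554205907351113 tilt [ 0.001 -0.    -1.   ] open 0.0015392815910351145 [-0.41  0.48  1.74  0.    0.93 -0.33]
```

A bit further, to the stop.

```bash
python3 -m jog '[[1,0,-2,0,0,0,0],[1,0,-3,0,0,0,0],[1,0,-3,0,0,0,0]]';python3 w.py; python3 -m jog '[[1,0,10,0,0,0,0],[1,0,25,0,0,0,0],[1,0,35,0,0,0,0],[1,0,35,-40,0,0,0],[1,0,35,-80,0,0,0],[1,0,35,-120,0,0,0],[1,40,35,-160,0,0,0],[1,85,40,-200,0,0,0],[1,130,50,-220,0,0,0],[1,170,60,-220,0,0,0],[1,210,60,-220,0,0,0],[1,210,60,-220,0,0,0]]'; python3 - <<'E'
import cv2
from h import *
cv2.imwrite("pics/end.png",np.hstack([cv2.resize(C["side"]["image"][140:280,220:355],(400,415)),cv2.resize(C["top"]["image"][100:235,290:425],(400,415))]))
E
```

```text
time: 15.8
eef_pos: [0.6335, -0.1693, 0.0396]
tcp_rot: [0.738, 0.675, 0.001, 0.002]
contact_force: [6.4, -1.4, -2.4]
opening: 0.0
finger_force: 3.3
t 15.9 case-frame TCP mm [-99.8 -81.6  39.6] F world [ 6.1 -0.3 -2.6]
yaw err -0.0005678881819790593 tilt [ 0.004 -0.002 -1.   ] open -0.0006101280457967827 [-0.42  0.47  1.74 -0.    0.92 -0.33]
time: 17.1
eef_pos: [0.7107, 0.0412, 0.2597]
tcp_rot: [0.736, 0.677, 0.0, -0.001]
contact_force: [0.3, 0.0, -1.2]
opening: -0.003
finger_force: 0.0
```

View pics/end.png

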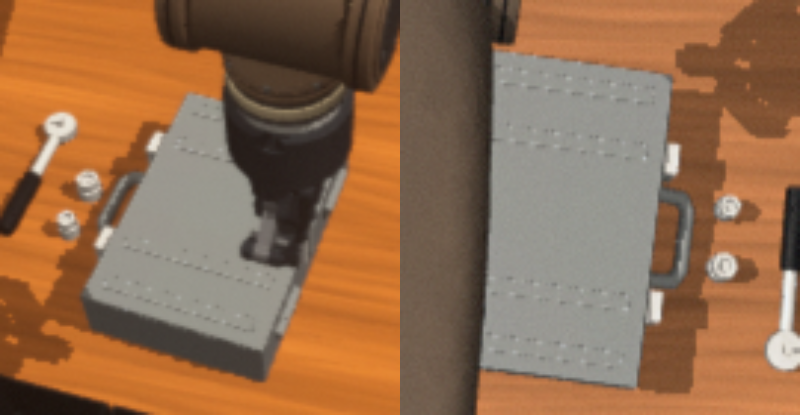

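Both latches have clearly moved in, to (655,307) and (672,160) in the right half. I'll check their travel numerically against the projection.

```bash
python3 - <<'E'
from h import *
import cv2
p=np.load("p.npy")
for n,im in(("side",C["side"]["image"]),("top",C["top"]["image"]),("top0",cv2.imread("pics/top0.png")),("side0",cv2.imread("pics/side0.png"))):
    g=im.min(2)>165; k,_,st,ce=cv2.connectedComponentsWithStats(g.astype(np.uint8))
    m=n.strip("0")
    for nm,s in(("a",1),("b",-1)):
        for tr in(0,.016,.02):
            P=proj(m,case(p,[[-.0932,s*(.079-tr),.05]]))[0]
            print(n,nm,tr,P.round(1), [(ce[i].round(1).tolist(),st[i,4]) for i in range(1,k) if np.hypot(*(ce[i]-P))<7])
E
```

```text
side a 0 [274.6 183.9] [([271.9, 187.6], np.int32(17))]
side a 0.016 [272.6 188. ] [([271.9, 187.6], np.int32(17))]
side a 0.02 [272. 189.] [([271.9, 187.6], np.int32(17))]
side b 0 [252.4 227.4] []
side b 0.016 [254.9 222.6] [([254.5, 219.8], np.int32(21))]
side b 0.02 [255.5 221.5] [([254.5, 219.8], np.int32(21))]
top a 0 [374.8 206.8] []
top a 0.016 [375.5 200.3] [([376.0, 199.2], np.int32(28))]
top a 0.02 [375.7 198.6] [([376.0, 199.2], np.int32(28))]
top b 0 [381.6 142.7] []
top b 0.016 [380.9 149.2] [([381.8, 151.5], np.int32(31))]
top b 0.02 [380.8 150.8] [([381.8, 151.5], np.int32(31))]
top0 a 0 [374.8 206.8] [([374.8, 206.3], np.int32(47))]
top0 a 0.016 [375.5 200.3] [([374.8, 206.3], np.int32(47))]
top0 a 0.02 [375.7 198.6] []
top0 b 0 [381.6 142.7] [([381.7, 143.1], np.int32(45))]
top0 b 0.016 [380.9 149.2] [([381.7, 143.1], np.int32(45))]
top0 b 0.02 [380.8 150.8] []
side0 a 0 [274.6 183.9] [([274.4, 183.0], np.int32(21))]
side0 a 0.016 [272.6 188. ] [([274.4, 183.0], np.int32(21))]
side0 a 0.02 [272. 189.] [([274.4, 183.0], np.int32(21))]
side0 b 0 [252.4 227.4] [([252.3, 226.2], np.int32(32))]
side0 b 0.016 [254.9 222.6] [([252.3, 226.2], np.int32(32))]
side0 b 0.02 [255.5 221.5] [([252.3, 226.2], np.int32(32))]
```

The gap between the latches closed by 38–40 mm in total. With 20 mm the maximum each, both are at least about 18 mm along. The lid is shut and the arm is clear.

```bash
python3 -c "
from plant import workorder
print(workorder.sign_off())"
```

```text
the job is handed in; nothing more can be done
None
```

The job is handed in: the lid is shut flat, and both latches measure about 18 mm or more along their 20 mm slides. In the camera views the case moved only about 2 mm and the sockets and ratchet stayed put. I did not re-measure the objects farther off, and the sign-off returned no verdict.

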